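# Back the tape winder off by one notch

## Robot

A 7-joint arm with a two-finger parallel gripper is mounted at the origin on the work surface. World frame = base frame: x ahead of the robot, y to its left, z up, the work surface at z = 0. Lengths are in m, angles in rad, forces in N, time in s.
With the tool pointing down it reaches from about 0.425 to 1.025 m from the base axis. Payload 9.4 kg.
Tool frame: the origin (TCP) lies midway between the tips of the shut fingers; the grasp point (between the pads) lies 19 mm behind it; z points along the fingers, y is the line along which they close (so a half turn about z gives the same grasp; the last joint's range is limited). The gripper opens to 93 mm and grips with 3 to 60 N. Pads are 15 mm wide; open, the fingers measure 128 mm over their backs; the gripper's body (75 mm by 188 mm) begins 65 mm behind the grasp point.
Start: joints at [-1.338, 0.599, -0.003, 1.599, 0.002, 0.943, -0.08], TCP at [0.221, 0.69, 0.219] pointing down, gripper open.
Joint ranges: [-2.57, 2.57], [-0.35, 1.97], [-1.29, 1.29], [0.11, 2.56], [-1.05, 4.19], [0.11, 1.86], [-2.63, 2.63]. Speed limits (rad/s): [2.22, 2.22, 3.01, 3.01, 3.14, 3.14, 3.14].

## Interface

Orientations are given as a 3x3 rotation matrix whose columns are the frame's x, y, z axes.
In Python, from rig import ctrl gives the robot as it stands. The module is installed in compiled form; this text tells all that it offers.
- The arm moves only by the tool move_arm, never from a script. Its argument "steps" is text: rows parted by semicolons, each of 7 numbers parted by spaces: the shift along the tool's x, y, z scaled (see below), then the turn, a rotation vector about the tool's x, y, z scaled (see below), then the closure, from -1 (fully open) to 1 (shut). In form: dx dy dz ax ay az fingers; .... A call has 1 to 10 rows; each row is the pose to reach, as a shift and turn from the pose commanded when the call began, along the tool's axes at that moment, turning the shorter way round; what a row does not reach only later rows make up. The controller multiplies each number of a shift by 100 mm and each number of a turn by pi rad. A row lasts 1/10 s, in which the tool goes at most 50 mm and 8.59 degrees, less where a joint would pass 70% of its speed; a pose out of reach is approached as far as the arm can. A call with a number of a shift or a turn outside -1 to 1 is refused whole. A call with a gripper value outside its range is refused whole. The fingers move at their own pace and stop on an object; "squeeze" is the grip in N (left out, the last holds). Time passes only in rows, so rows that repeat a pose let the fingers close. It gives the time, the measured TCP pose, the force, the opening and the grip force at its end, in the units of the state.
- ctrl.read_state(): the state, without advancing time (a new reading comes with each control period).
- ctrl.snapshot(name): name is "scene" or "side" or "wrist"; returns a dict with "frame" (400x640x3 uint8, red, green, blue), "vertical_fov" (degrees; the focal length in pixels is half the picture's height over the tangent of half this angle, whatever the lens; pixels are square), "cx", "cy" (the principal point, pixels), "R" (3x3) and "t" (3): a world point X has camera coordinates R X + t. Camera axes: x right, y down, z forward; pixel columns grow to the right and rows downward; lengths in m; the calibration is good to about 2 mm. A picture is of the moment at which its call begins. There is no depth.
- ctrl.close_job(): hands the job in; it is judged then, once.
The state is a dict: "t": time; "q": joint angles; "joint_velocities": joint speeds; "effort": joint torques, N m; "tcp_pos": TCP position; "tcp_rot": TCP orientation; "ft_force": force on the tool from outside, world axes, zero at the start; "wrist_torque": the same for the moment, N m; "finger_gap": finger opening in m; "gripper_force": force on a finger pad.
Only numpy, scipy, OpenCV 4.12 (cv2) and the standard library are available. Lean on these libraries where they do the work, as an engineer would, in place of code of your own. Each camera call takes 0.05 s, during which the arm holds its last target. There are 200 camera calls.

## Task

The tape reel on the bench winder has been wound one notch too tight. With a fingertip, lift the orange ratchet pawl out of the teeth and over until it rests back on its stop, push a spoke of the wheel so that the wheel turns backward (the way the pawl blocks) by one notch, and then tip the pawl back so that its nose lies fully down in the new notch. Nothing needs gripping; leave the two circuit boards, the marker and the scanner where they are.

Things in the scene. Friction and masses are not known exactly. Their poses are not given: they have to be found in the camera images.
- winder: Fixed winder stand; place and yaw vary. Origin on the table, axes = local x, y, z (z up), lengths in mm. Base plate 12 thick: x -90..150, y -100..160. The wheel's shaft (16 thick) lies along y at x 0, z 100. Dark bearing housing y 75..125, x -45..45, up to z 130. Dark pawl bracket x 69..95, y -23..-13, up to z 118. Blue reel, 130 in diameter, on the shaft at y 137..153.
- wheel (a joint): Turn of the wheel (toothed disc, star handle and reel on one shaft), rad; 0 +- 0.04 at the start. It grows as the wheel turns BACKWARD: its top goes towards local +x. One notch = 30 degrees = 0.5236. Pawl down: about +-0.07 of play in a notch, and no farther backward. Pawl up: it turns against steady friction (about 0.12 N m) and stays where it is left.
- disc (a point): Centre of the steel toothed disc, on the wheel's axis at local y 0, z 100 mm: 12 teeth, 108 mm across the tips, 18 mm thick.
- star (a point): Centre of the star handle, on the wheel's axis at local y -60, z 100 mm: black hub 44 mm in diameter, six round spokes 12 mm thick, 60 degrees apart, reaching 85 mm from the axis; one is yellow, the rest black.
- spoke_tip (a point): Outer end of the yellow spoke, on its centre line, 85 mm from the axis, at local y -60. At the start it leans about 15 degrees from upright towards local -x (tip 182 mm above the table); one notch backward brings it to 15 degrees towards +x. Free air beside and above it.
- pawl (a joint): Swing of the orange pawl, rad: 0 = nose fully down in a notch, leaning at 45 degrees up towards local -x over the disc; grows as it is lifted; from 0.24 the nose is clear of the teeth; 0.785 = upright; 1.25 = its stop. It swings freely (about 120 g): let go short of upright it falls back on to the disc, past upright it falls to its stop and stays. Over a tooth it cannot go down to 0.
- pawl_pivot (a point): Pivot of the pawl at its lower end, axis along local y, at local x 82, y 0, z 104 mm. The pawl is a bar 10 x 12 mm, y -6..6.
- pawl_pin (a point): Middle of the red finger pin at the pawl's upper end, 85 mm from the pivot: round, 12 mm thick, along local y from 12 to 56 (this point at 34). Pawl down: local x 22, z 164 mm; on its stop: x 120, z 180. Below it is free air but for the shaft. A finger on its -x side moving to +x lifts it up and over; one on its +x side moving to -x brings it back.
- board_a: Loose green circuit board with white relays, 70 x 50 x 22 mm, origin under its centre. Leave alone.
- board_b: A second such board. Leave alone.
- marker: White and blue marker pen lying on the table, 130 mm long, 16 mm thick, origin under the middle of its white part. Leave alone.
- scanner: Black and grey barcode scanner on its foot, 90 x 70 mm, 146 mm tall, origin under the foot's centre. Leave alone.

How it is judged:
On the way, in this order (a step that is already met when the one before it is completed fails the run):
1. the pawl is lifted over on to its stop, the wheel still in its first notch (value of joint pawl above 1.1 rad and value of joint wheel between -0.2 and 0.2 rad), for 0.2 s.
2. with the pawl up, the wheel is turned backward by one notch (value of joint pawl above 0.3 rad and value of joint wheel between 0.42 and 0.63 rad), for 0.2 s.
At the end, for the whole second after the job is handed in: The wheel rests one notch back from its start (joint 0.42 to 0.63 rad) and the pawl lies fully down in that notch (joint below 0.03 rad), both at rest (value of joint wheel between 0.42 and 0.63 rad and value of joint pawl below 0.03 rad and velocity of joint wheel between -0.05 and 0.05 rad/s and velocity of joint pawl between -0.05 and 0.05 rad/s); the robot touches nothing.
It fails at once if the wheel is pushed back by two notches (value of joint wheel above 0.98 rad).
It fails at once if the wheel is wound a notch tighter (value of joint wheel below -0.45 rad).
It fails at once if a circuit board, the marker or the scanner is shifted by more than 20 mm or lifted (distance of any of board_a, board_b, marker, scanner from where it was at the start of the episode above 0.02 m).
It also fails if it takes over 51 s, if anything falls off the work surface, if the arm or the gripper's body presses on something with over 40 N, if the wrist force passes 120 N, or if a joint passes its speed limit or range.

## Working session

There is one attempt and no reset: what is moved stays moved. The work goes in short steps, Python scripts to look and compute and a tool call to move; the robot and the scene stay as the last step left them, time stands still between calls to the robot, and variables do not carry over. Pictures are saved under pics/ and viewed, at most 10 in all, crops included, and the job is handed in when it is done.

Besides the shell and the picture viewer there is one more tool, called by a JSON object that holds its "op" and its "data". move_arm: Moves the arm, as the interface text tells. Its arguments: {"type":"object","properties":{"steps":{"type":"string"},"squeeze":{"type":"number"}},"required":["steps"]}

```bash
mkdir -p pics; ls
python3 - <<'E'
from rig import ctrl
import cv2,pickle
for n in("scene","side"):
    s=ctrl.snapshot(n); pickle.dump(s,open(f"{n}.pkl","wb")); cv2.imwrite(f"pics/{n}.png",s["frame"][:,:,::-1])
    print(n,s["vertical_fov"],s["cx"],s["cy"],s["R"],s["t"])
st=ctrl.read_state(); print(st["t"],st["tcp_pos"],st["tcp_rot"],st["finger_gap"])
E
```

```text
pics
scene 55.535813904852255 322.8200884153054 203.8576320463857 [[-0.39858842  0.91690341 -0.0203817 ]
 [ 0.63127866  0.25816756 -0.73132535]
 [-0.66529281 -0.30436435 -0.68172415]] [ 0.25677478 -0.2856969   1.30529837]
side 48.14364695865512 323.7673485159782 194.4787287141287 [[ 0.99023888 -0.13881245 -0.01257199]
 [-0.10501103 -0.68370662 -0.72216199]
 [ 0.09164953  0.71643308 -0.69160972]] [-0.60001848  0.15668152  0.90688203]
0.1 [0.22088672 0.69007438 0.21787563] [[-9.52407356e-01  3.04828028e-01 -3.17913089e-04]
 [ 3.04828176e-01  9.52406427e-01 -1.33438265e-03]
 [-1.03974763e-04 -1.36778472e-03 -9.99999059e-01]] 0.09324594641699525
```

View pics/scene.png

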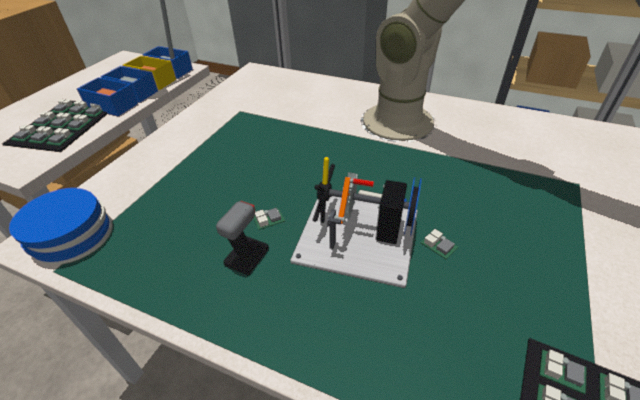

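View pics/side.png

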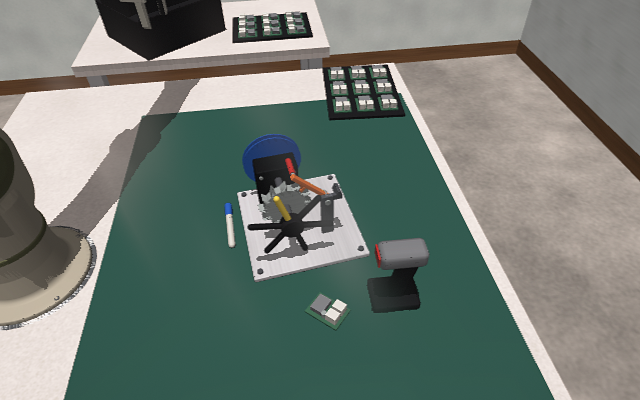

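The scene shows the winder at about (360,220) and the scanner at (243,240). The boards are at (268,217) and (438,243). The side view shows the plate's corners near (257,278), (368,249), (333,176) and (238,190). I'll enlarge both views.

Run:
```python
import cv2
a=cv2.imread("pics/scene.png")[145:295,280:450]; b=cv2.imread("pics/side.png")[130:285,220:390]
cv2.imwrite("pics/c1.png",cv2.resize(a,None,fx=4,fy=4-0.01,interpolation=cv2.INTER_CUBIC)[:600])
cv2.imwrite("pics/c2.png",cv2.resize(b[:150],None,fx=4,fy=4,interpolation=cv2.INTER_CUBIC))
```

```text
(no output)
```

View pics/c1.png

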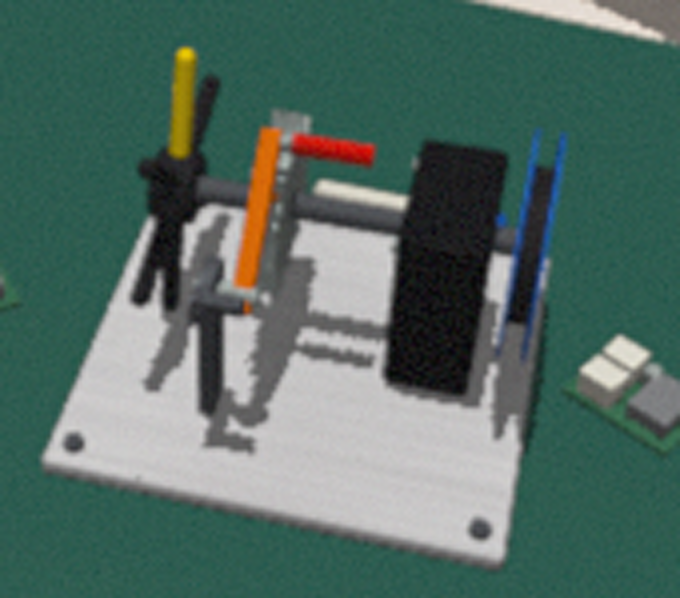

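View pics/c2.png

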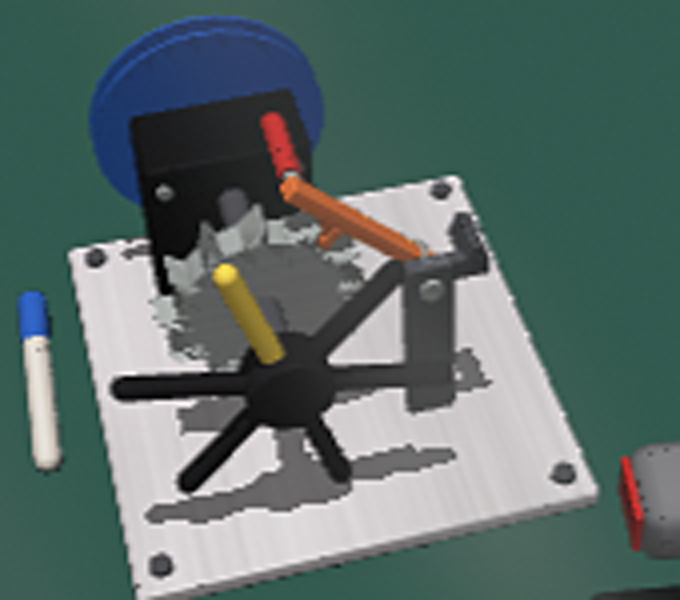

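c1 shows the plate's +x corners at (45,460) and (503,555), the yellow tip at (185,52) and the pin running from (297,145) to (373,154). c2 shows the top corners at (138,597), (595,492), (455,178) and (70,252), the tip at (226,274) and the pin's far end at (271,118). Next I fit the pose.

```bash
cat > h.py <<'E'
import numpy as np, pickle
from scipy.optimize import least_squares
def proj(s,X):
    f=200/np.tan(np.radians(s["vertical_fov"])/2); c=np.asarray(X)@s["R"].T+s["t"]
    return np.c_[f*c[:,0]/c[:,2]+s["cx"], f*c[:,1]/c[:,2]+s["cy"]]
def Rz(a): return np.array([[np.cos(a),-np.sin(a),0],[np.sin(a),np.cos(a),0],[0,0,1]])
def l2w(p,L): return np.asarray(L)@Rz(p[2]).T/1000+[p[0],p[1],0]
def tip(a): return [85*np.sin(a),-60,100+85*np.cos(a)]   # a: lean to +x
def pin(th,y):
    b=np.radians(135)-th; return [82+85*np.cos(b),y,104+85*np.sin(b)]
E
python3 - <<'E'
from h import *
sc,sd=[pickle.load(open(n+".pkl","rb")) for n in("scene","side")]
o1=np.array([[45,460],[503,555],[185,52],[297,145],[373,154]])/4+[280,145]
o2=np.array([[138,597],[595,492],[455,178],[70,252],[226,274],[271,118]])/4+[220,130]
def res(p):
    L1=[[150,-100,12],[150,160,12],tip(p[3]),pin(0,12),pin(0,56)]
    L2=[[-90,-100,12],[150,-100,12],[150,160,12],[-90,160,12],tip(p[3]),pin(0,56)]
    return np.r_[(proj(sc,l2w(p,L1))-o1).ravel(),(proj(sd,l2w(p,L2))-o2).ravel()]
r=least_squares(res,[.7,0,0,-.26],loss="soft_l1"); print(r.x,np.degrees(r.x[2:])); print(res(r.x).reshape(-1,2).round(1))
np.save("p.npy",r.x)
p=r.x
for n,L in dict(pin=pin(0,34),pinup=pin(1.25,34),tip=tip(p[3]),tip2=tip(p[3]+.5236)).items(): print(n,l2w(p,[L])[0].round(4))
E
```

```text
[ 0.53050208  0.01700814  0.13715043 -0.26917562] [  7.85814058 -15.42262698]
[[-2.2  0.3]
 [-0.2  1.3]
 [-1.  -0.8]
 [-2.1 -0.6]
 [-0.8  0.4]
 [-0.8 -0.3]
 [ 1.  -1.3]
 [-0.4 -2.4]
 [-1.9 -1.8]
 [-0.4 -2.8]
 [-0.6 -0.3]]
pin [0.5475 0.0537 0.1641]
pinup [0.6448 0.0671 0.18  ]
tip [ 0.5163 -0.0455  0.1819]
tip2 [ 0.5599 -0.0395  0.1823]
```

The residuals are about 2 px (around 4 mm), so the fit is good enough. Plan: shut fingers pointing down, with tool y along local y, so tool x is −local x.

{"op": "move_arm", "data": {"steps": "-1 -1 -0.1 0 0 -0.142 1;-1 -1 -0.1 0 0 -0.142 1;-1 -1 -0.1 0 0 -0.142 1;-1 -1 -0.1 0 0 -0.142 1", "squeeze": 10}}

```text
t: 0.5
tcp_pos: [0.2905, 0.5589, 0.2289]
tcp_rot: [[-0.991, -0.134, 0.002], [-0.134, 0.991, -0.003], [-0.002, -0.004, -1.0]]
ft_force: [-0.1, 0.8, -0.1]
finger_gap: 0.0656
gripper_force: 0.0
```

{"op": "move_arm", "data": {"steps": "-0.3 -1 0 0 0 0 1;-0.3 -1 0 0 0 0 1;-0.3 -1 0 0 0 0 1"}}

```text
t: 0.8
tcp_pos: [0.3321, 0.464, 0.2284]
tcp_rot: [[-0.992, -0.128, 0.001], [-0.128, 0.992, -0.004], [-0.0, -0.004, -1.0]]
ft_force: [1.0, -0.2, -0.5]
finger_gap: 0.0416
gripper_force: 0.0
```

{"op": "move_arm", "data": {"steps": "-0.3 -1 0 0 0 0 1;-0.3 -1 0 0 0 0 1;-0.3 -1 0 0 0 0 1"}}

```text
t: 1.1
tcp_pos: [0.3748, 0.3694, 0.2284]
tcp_rot: [[-0.992, -0.128, 0.0], [-0.128, 0.992, -0.003], [0.0, -0.003, -1.0]]
ft_force: [-0.2, 1.5, -0.2]
finger_gap: 0.0177
gripper_force: 0.0
```

{"op": "move_arm", "data": {"steps": "-0.3 -1 0 0 0 0 1;-0.3 -1 0 0 0 0 1;-0.3 -1 0 0 0 0 1"}}

```text
t: 1.4
tcp_pos: [0.4178, 0.2751, 0.2285]
tcp_rot: [[-0.992, -0.128, 0.0], [-0.128, 0.992, -0.002], [0.0, -0.002, -1.0]]
ft_force: [-0.5, 0.3, -0.2]
finger_gap: 0.0005
gripper_force: 0.0
```

{"op": "move_arm", "data": {"steps": "-0.3 -1 0 0 0 0 1;-0.3 -1 0 0 0 0 1;-0.3 -1 0 0 0 0 1;-0.3 -1 0 0 0 0 1"}}

```text
t: 1.8
tcp_pos: [0.4596, 0.1849, 0.2286]
tcp_rot: [[-0.991, -0.133, 0.0], [-0.133, 0.991, 0.0], [-0.0, 0.0, -1.0]]
ft_force: [-0.5, 0.6, -0.8]
finger_gap: 0.0006
gripper_force: 0.0
```

{"op": "move_arm", "data": {"steps": "-0.19 -0.7 0 0 0 0 1;-0.19 -0.7 0 0 0 0 1;-0.19 -0.7 0 0 0 0 1"}}

```text
t: 2.1
tcp_pos: [0.4882, 0.1177, 0.2286]
tcp_rot: [[-0.991, -0.134, 0.0], [-0.134, 0.991, -0.0], [-0.0, -0.0, -1.0]]
ft_force: [-0.2, -0.5, -0.2]
finger_gap: 0.0006
gripper_force: 0.0
```

{"op": "move_arm", "data": {"steps": "-0.19 -0.7 0 0 0 0 1;-0.19 -0.7 0 0 0 0 1;-0.19 -0.7 0 0 0 0 1;-0.19 -0.7 0 0 0 0 1"}}

```text
t: 2.5
tcp_pos: [0.5155, 0.0538, 0.2285]
tcp_rot: [[-0.99, -0.138, -0.0], [-0.138, 0.99, 0.001], [0.0, 0.001, -1.0]]
ft_force: [-0.3, -0.0, 0.1]
finger_gap: 0.0001
gripper_force: 0.0
```

```bash
cat >> h.py <<'E'
def look(name,views=("scene","side")):
    from rig import ctrl
    import cv2
    ims=[]
    for n in views:
        s=ctrl.snapshot(n); pickle.dump(s,open(n+".pkl","wb"))
        r={"scene":(130,270),"side":(110,220)}[n]
        ims.append(cv2.resize(s["frame"][r[0]:r[0]+150,r[1]:r[1]+190,::-1],None,fx=4,fy=4,interpolation=cv2.INTER_CUBIC))
    im=np.hstack(ims) if len(ims)>1 else ims[0]
    if len(ims)>1: im=cv2.resize(im,(800,316))
    cv2.imwrite(f"pics/{name}.png",im)
def loc():
    from rig import ctrl
    st=ctrl.read_state(); p=np.load("p.npy")
    print(st["t"],"local mm",((st["tcp_pos"]-[p[0],p[1],0])@Rz(p[2])*1000).round(1),"F",np.round(st["ft_force"],1))
E
python3 -c "
from h import *
loc();look('d1')"
```

```text
2.5 local mm [ -9.8  38.5 228.5] F [-0.3 -0.   0.1]
```

View pics/d1.png

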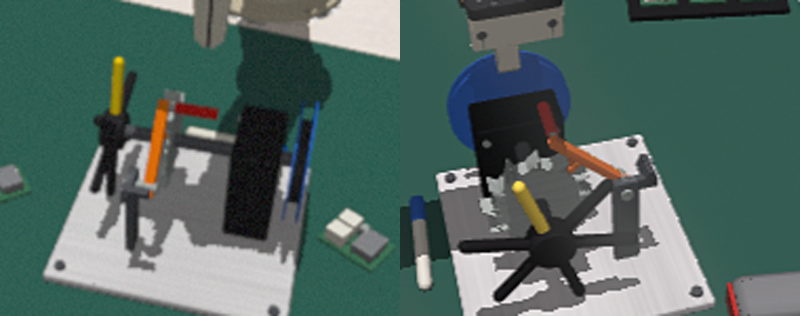

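The shut fingers sit above and on the −x side of the red pin, clear of the housing and lined up with it. I descend next, then sweep toward +x.

{"op": "move_arm", "data": {"steps": "0 -0.02 0.4 0 0 0 1;0 -0.02 0.8 0 0 0 1;0 -0.02 0.8 0 0 0 1;0 -0.02 0.8 0 0 0 1"}}

```text
t: 3.0
tcp_pos: [0.5156, 0.0506, 0.1489]
tcp_rot: [[-0.99, -0.138, -0.002], [-0.138, 0.99, 0.0], [0.002, 0.0, -1.0]]
ft_force: [-0.7, -0.2, 0.3]
finger_gap: 0.0003
gripper_force: 0.0
```

{"op": "move_arm", "data": {"steps": "-0.08 0 0 0 0 0 1;-0.16 0 0 0 0 0 1;-0.24 0 0 0 0 0 1;-0.32 0 0 0 0 0 1;-0.4 0 0 0 0 0 1;-0.48 0 0 0 0 0 1;-0.56 0 0 0 0 0 1;-0.64 0 0 0 0 0 1;-0.7 0 0 0 0 0 1"}}

```text
t: 3.9
tcp_pos: [0.5863, 0.0589, 0.1486]
tcp_rot: [[-0.991, -0.136, 0.0], [-0.136, 0.991, 0.0], [-0.0, 0.0, -1.0]]
ft_force: [1.0, -0.1, -0.1]
finger_gap: 0.0005
gripper_force: 0.1
```

{"op": "move_arm", "data": {"steps": "-0.08 0 0 0 0 0 1;-0.16 0 0 0 0 0 1;-0.22 0 0 0 0 0 1;-0.26 0 0 0 0 0 1;-0.26 0 0 0 0 0 1;-0.26 0 0 0 0 0 1;-0.26 0 0 0 0 0 1;-0.26 0 0 0 0 0 1"}}

```text
t: 4.7
tcp_pos: [0.6109, 0.0622, 0.1487]
tcp_rot: [[-0.991, -0.136, -0.0], [-0.136, 0.991, -0.0], [0.0, -0.0, -1.0]]
ft_force: [-0.0, -0.4, 0.1]
finger_gap: 0.0005
gripper_force: 0.0
```

```bash
python3 -c "
from h import *
loc();look('d2')"
```

```text
4.7 local mm [ 85.8  33.8 148.7] F [-0.  -0.4  0.1]
```

View pics/d2.png

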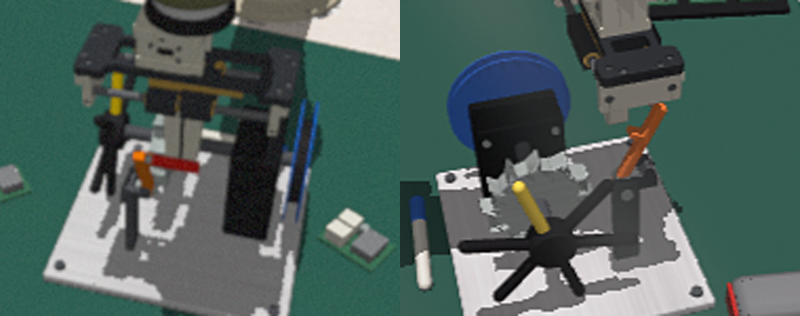

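The pawl lies back on its stop and the spoke hasn't moved. I raise and go over to the −x side of the yellow spoke.

{"op": "move_arm", "data": {"steps": "0 0 -0.4 0 0 0 1;0 0 -0.8 0 0 0 1;0.3 -0.2 -0.8 0 0 0 1;0.7 -0.5 -0.8 0 0 0 1;0.7 -0.5 -0.8 0 0 0 1"}}

```text
t: 5.3
tcp_pos: [0.544, -0.0017, 0.229]
tcp_rot: [[-0.991, -0.131, -0.003], [-0.131, 0.991, -0.003], [0.003, -0.002, -1.0]]
ft_force: [0.3, 0.0, 0.7]
finger_gap: 0.0004
gripper_force: 0.0
```

{"op": "move_arm", "data": {"steps": "0.68 -0.45 0 0 0 0 1;0.68 -0.45 0 0 0 0 1;0.68 -0.45 0 0 0 0 1;0.68 -0.45 0 0 0 0 1"}}

```text
t: 5.7
tcp_pos: [0.4877, -0.0506, 0.2291]
tcp_rot: [[-0.991, -0.135, 0.001], [-0.135, 0.991, 0.0], [-0.001, -0.0, -1.0]]
ft_force: [-0.0, -0.2, -0.4]
finger_gap: 0.0009
gripper_force: 0.0
```

{"op": "move_arm", "data": {"steps": "0 0 0.4 0 0 0 1;0 0 0.75 0 0 0 1;0 0 0.75 0 0 0 1;0 0 0.75 0 0 0 1"}}

```text
t: 6.1
tcp_pos: [0.488, -0.0497, 0.1536]
tcp_rot: [[-0.991, -0.137, -0.001], [-0.137, 0.991, 0.0], [0.001, 0.0, -1.0]]
ft_force: [0.5, -0.5, 0.4]
finger_gap: 0.0006
gripper_force: 0.0
```

```bash
python3 -c "
from h import *
loc()"
```

```text
6.1 local mm [-51.3 -60.3 153.6] F [ 0.5 -0.5  0.4]
```

{"op": "move_arm", "data": {"steps": "-0.06 0 0 0 0 0 1;-0.12 0 0 0 0 0 1;-0.18 0 0 0 0 0 1;-0.24 0 0 0 0 0 1;-0.29 0 0 0 0 0 1;-0.34 0 0 0 0 0 1;-0.39 0 0 0 0 0 1;-0.43 0 0 0 0 0 1;-0.45 0 0 0 0 0 1;-0.45 0 0 0 0 0 1"}}

```text
t: 7.1
tcp_pos: [0.5323, -0.0444, 0.1536]
tcp_rot: [[-0.991, -0.136, 0.0], [-0.136, 0.991, 0.0], [-0.0, -0.0, -1.0]]
ft_force: [-2.1, 0.1, 1.4]
finger_gap: 0.0006
gripper_force: 0.5
```

```bash
python3 -c "
from h import *
loc();look('d3',('side',))
p=np.load('p.npy');s=pickle.load(open('side.pkl','rb'))
for a in (0,5,8,10,12,15): print(a,((proj(s,l2w(p,[tip(np.radians(a))]))-[220,110])*4).round())"
```

```text
7.1 local mm [ -6.6 -61.1 153.6] F [-2.1  0.1  1.4]
0 [[274. 328.]]
5 [[290. 325.]]
8 [[300. 324.]]
10 [[306. 323.]]
12 [[312. 323.]]
15 [[322. 323.]]
```

View pics/d3.png

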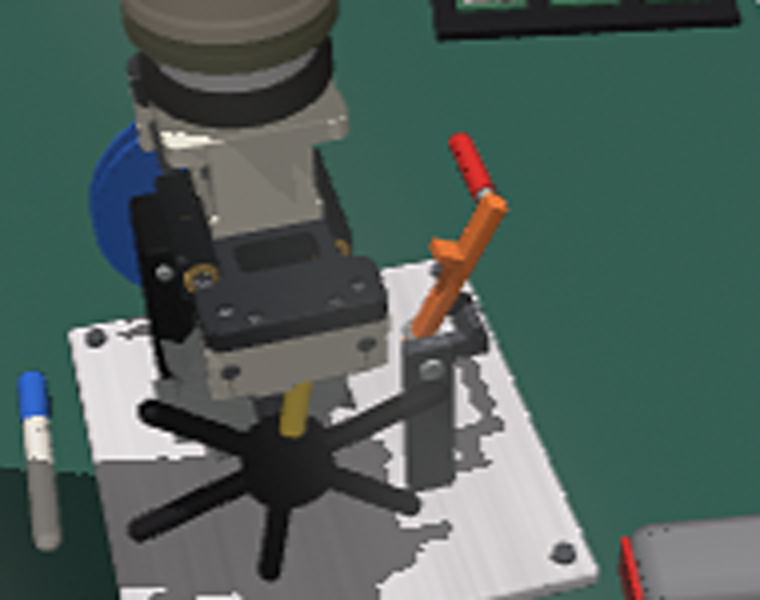

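The yellow tip is hidden. The black spoke tips are visible at (150,411), (137,532), (270,575) and (416,507), so I use them to get the wheel angle.

```bash
cat >> h.py <<'E'
def fit(obs,ks,x0,s=None,off=(220,110),sc=4):
    p=np.load('p.npy'); s=s or pickle.load(open('side.pkl','rb')); o=np.array(obs)/sc+off
    f=lambda v:(proj(s,l2w(p,[tip(v[0]+k*np.pi/3) for k in ks]))+v[1:3]-o).ravel()
    r=least_squares(f,[x0,0,0]); print("lean deg",np.degrees(r.x[0]),"off",r.x[1:],"wheel",r.x[0]+.2618,f(r.x).round(1))
E
python3 -c "
from h import *
fit([[150,411],[137,532],[270,575],[416,507]],[-1,-2,-3,-4],.15)"
```

```text
lean deg 11.451479530147752 off [1.82912367 0.79421486] wheel 0.46166602202581153 [-0.8 -1.4 -1.1  0.3  0.2  0.7  1.6  0.4]
```

{"op": "move_arm", "data": {"steps": "-0.02 0 0 0 0 0 1;-0.035 0 0 0 0 0 1;-0.035 0 0 0 0 0 1;-0.035 0 0 0 0 0 1;-0.035 0 0 0 0 0 1"}}

```text
t: 7.65
tcp_pos: [0.5353, -0.044, 0.1536]
tcp_rot: [[-0.991, -0.136, -0.0], [-0.136, 0.991, -0.0], [0.0, -0.0, -1.0]]
ft_force: [-2.3, -0.1, -1.1]
finger_gap: 0.0007
gripper_force: 0.8
```

{"op": "move_arm", "data": {"steps": "0.15 0 0 0 0 0 1;0.3 0 0 0 0 0 1;0.4 0 -0.3 0 0 0 1;0.4 0 -0.75 0 0 0 1;0.4 0.4 -0.75 0 0 0 1;0 0.9 -0.75 0 0 0 1;0 0.95 -0.75 0 0 0 1;0 0.95 -0.75 0 0 0 1"}}

```text
t: 8.45
tcp_pos: [0.5241, 0.0536, 0.229]
tcp_rot: [[-0.99, -0.14, 0.003], [-0.14, 0.99, 0.002], [-0.003, 0.001, -1.0]]
ft_force: [-0.4, -0.1, 0.2]
finger_gap: 0.0006
gripper_force: 0.0
```

```bash
python3 -c "
from h import *
loc();look('d4',('side',))"
```

```text
8.45 local mm [ -1.4  37.1 229. ] F [-0.4 -0.1  0.2]
```

View pics/d4.png

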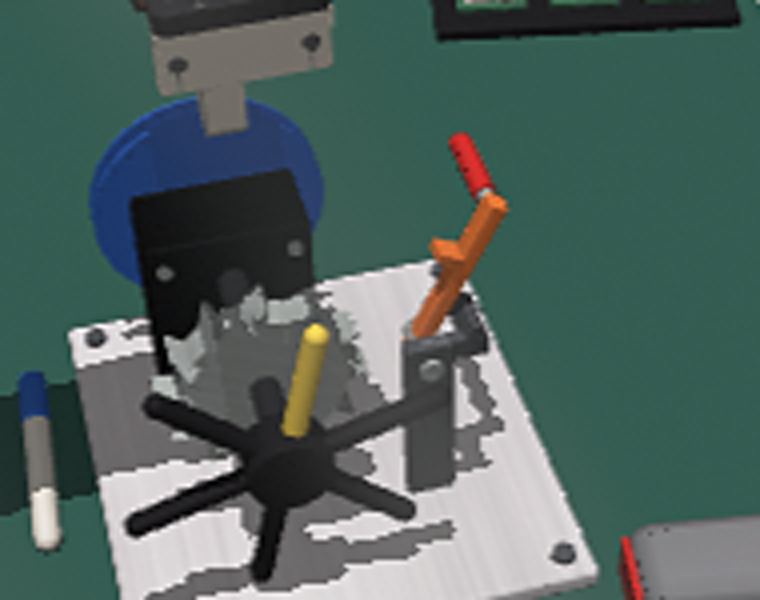

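The yellow tip is now at (316,334), with the black tips at (154,404), (135,525), (263,573) and (408,511).

```bash
python3 -c "
from h import *
fit([[316,334],[154,404],[135,525],[263,573],[408,511]],[0,-1,-2,-3,-4],.25)
fit([[154,404],[135,525],[263,573],[408,511]],[-1,-2,-3,-4],.25)"
```

```text
lean deg 13.326543614272833 off [1.16233141 0.7530323 ] wheel 0.4943920639796861 [ 1.3 -2.  -1.5 -0.7 -1.8  1.2 -0.   1.3  2.1  0.3]
lean deg 14.190325986520289 off [1.71056219 0.35339519] wheel 0.5094679103960915 [-0.6 -1.6 -1.6  0.5 -0.1  0.9  2.2  0.2]
```

The wheel reads about 0.50, inside the window and within the play. I go over the pin to its +x side and tip the pawl back.

{"op": "move_arm", "data": {"steps": "-0.5 0 0 0 0 0 1;-0.8 -0.03 0 0 0 0 1;-0.8 -0.03 0 0 0 0 1;-0.8 -0.03 0 0 0 0 1"}}

```text
t: 8.9
tcp_pos: [0.6016, 0.0564, 0.2281]
tcp_rot: [[-0.991, -0.134, -0.001], [-0.134, 0.991, -0.001], [0.001, -0.001, -1.0]]
ft_force: [-0.9, -0.5, -0.2]
finger_gap: 0.0001
gripper_force: 0.0
```

{"op": "move_arm", "data": {"steps": "-0.5 0 0 0 0 0 1;-0.72 0 0 0 0 0 1;-0.72 0 0 0 0 0 1;-0.72 0 0.3 0 0 0 1;-0.72 0 0.7 0 0 0 1;-0.72 0 0.7 0 0 0 1"}}

```text
t: 9.5
tcp_pos: [0.6688, 0.0665, 0.1545]
tcp_rot: [[-0.991, -0.136, -0.009], [-0.136, 0.991, -0.002], [0.009, -0.0, -1.0]]
ft_force: [-0.3, -0.3, 0.3]
finger_gap: 0.0006
gripper_force: 0.0
```

```bash
python3 -c "
from h import *
loc()"
```

```text
9.5 local mm [143.8  30.1 154.5] F [-0.3 -0.3  0.3]
```

{"op": "move_arm", "data": {"steps": "0.07 0.03 0 0 0 0 1;0.14 0.03 0 0 0 0 1;0.21 0.03 0 0 0 0 1;0.28 0.03 0 0 0 0 1;0.35 0.03 0 0 0 0 1;0.42 0.03 0 0 0 0 1;0.48 0.03 0 0 0 0 1;0.54 0.03 0 0 0 0 1;0.6 0.03 0 0 0 0 1;0.64 0.03 0 0 0 0 1"}}

```text
t: 10.5
tcp_pos: [0.609, 0.062, 0.1586]
tcp_rot: [[-0.991, -0.136, -0.0], [-0.136, 0.991, -0.0], [0.0, -0.0, -1.0]]
ft_force: [-0.1, -0.3, 0.4]
finger_gap: 0.0007
gripper_force: 0.0
```

{"op": "move_arm", "data": {"steps": "0.05 0 0 0 0 0 1;0.05 0 0 0 0 0 1;0.05 0 0 0 0 0 1;0.05 0 0 0 0 0 1;0.05 0 0 0 0 0 1"}}

```text
t: 11.0
tcp_pos: [0.6049, 0.0615, 0.1586]
tcp_rot: [[-0.991, -0.136, 0.0], [-0.136, 0.991, 0.0], [-0.0, -0.0, -1.0]]
ft_force: [1.0, -0.8, 0.3]
finger_gap: 0.0006
gripper_force: 0.0
```

```bash
python3 -c "
from h import *
loc();look('d5')"
```

```text
11.0 local mm [ 79.8  33.9 158.6] F [ 1.  -0.8  0.3]
```

View pics/d5.png

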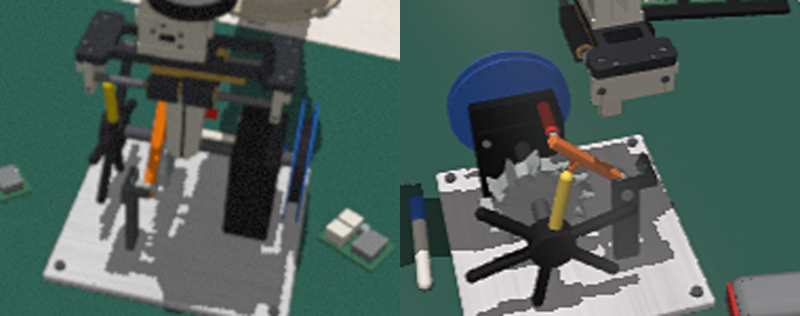

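The pawl is down and its pin looks to be in the starting position. I retract and compare the pin pixels with the first picture.

{"op": "move_arm", "data": {"steps": "-0.1 0 -0.3 0 0 0 1;-0.1 0 -0.8 0 0 0 1;-0.5 0 -1 0 0 0 1;-0.9 0 -1 0 0 0 1;-0.9 0 -1 0 0 0 1;-0.9 0 -1 0 0 0 1"}}

```text
t: 11.7
tcp_pos: [0.6938, 0.0737, 0.2578]
tcp_rot: [[-0.991, -0.136, -0.001], [-0.136, 0.991, -0.0], [0.001, -0.0, -1.0]]
ft_force: [-0.2, -0.0, -1.0]
finger_gap: 0.0004
gripper_force: 0.0
```

Run:
```python
from h import *; import cv2
loc(); look('d6',('side',))
a=cv2.imread('pics/side.png'); b=pickle.load(open('side.pkl','rb'))['frame'][:,:,::-1]
s=pickle.load(open('side.pkl','rb')); p=np.load('p.npy')
for im in (a,b):
    c=cv2.cvtColor(np.ascontiguousarray(im),cv2.COLOR_BGR2HSV)[140:215,270:350]
    for lo,hi in((0,5),(6,16),(20,32)):
        m=(c[...,0]>=lo)&(c[...,0]<=hi)&(c[...,1]>150)&(c[...,2]>60)
        y,x=np.nonzero(m); print((lo,hi),len(x),(x.mean()+270).round(2),(y.mean()+140).round(2))
print([proj(s,l2w(p,[pin(t,34)])).round(2) for t in (0,.03,.1,.2)])
```

```text
11.7 local mm [169.5  33.9 257.8] F [-0.2 -0.  -1. ]
(0, 5) 84 289.14 165.27
(6, 16) 161 304.53 183.06
(20, 32) 121 280.03 205.43
(0, 5) 41 289.56 167.44
(6, 16) 224 306.03 184.54
(20, 32) 110 295.96 203.19
[array([[289.59, 166.04]]), array([[290.44, 165.18]]), array([[292.53, 163.22]]), array([[295.78, 160.59]])]
```

View pics/d6.png

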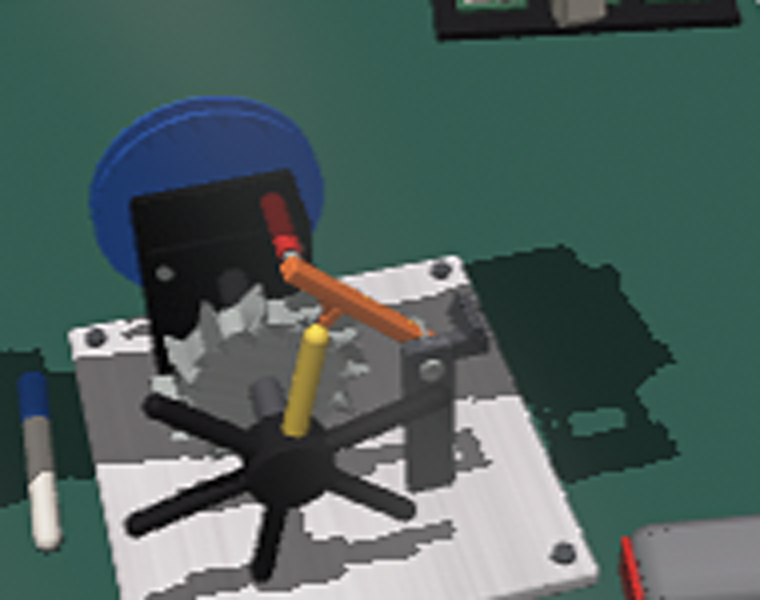

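The bar and pin ends match the first picture, at (290,265) and (271,199). I check the bar's edge and the wheel once more in numbers.

Run:
```python
from h import *; import cv2
a=cv2.imread('pics/side.png'); s=pickle.load(open('side.pkl','rb')); b=s['frame'][:,:,::-1]
p=np.load('p.npy')
X=np.arange(296,318)
for im in(a,b):
    f=im.astype(float); r=f[...,2]/(f.sum(2)+1)   # red share, shadow-proof
    print(np.mean([sum(np.clip((r[168:200,x]-.34)/.2,0,1)*np.arange(168,200))/sum(np.clip((r[168:200,x]-.34)/.2,0,1)) for x in X]).round(2),
      [168+int(np.argmax(r[168:200,x]>.45)) for x in X])
for t in(0,.03,.06):
    e=np.radians(135)-t; q=proj(s,l2w(p,[[82+l*np.cos(e),0,104+l*np.sin(e)] for l in(30,75)])); print(t,np.interp(306,*zip(*sorted(map(tuple,q)))).round(2))
fit([[316,334],[154,404],[135,525],[263,573],[410,510]],[0,-1,-2,-3,-4],.25)
```

```text
184.95 [175, 176, 177, 177, 178, 178, 179, 180, 180, 181, 181, 182, 182, 183, 184, 184, 185, 185, 186, 186, 187, 187]
186.29 [175, 176, 177, 177, 178, 178, 179, 180, 180, 181, 181, 182, 182, 183, 184, 184, 185, 185, 186, 186, 187, 187]
0 183.78
0.03 182.96
0.06 182.08
lean deg 13.166920019307252 off [1.25549068 0.687778  ] wheel 0.4916061066836669 [ 1.3 -2.1 -1.5 -0.7 -1.7  1.2  0.2  1.2  1.7  0.4]
```

The bar's top edge is pixel-identical to the start in all 22 columns. The wheel reads about 0.49–0.51, and the robot is clear of everything.

```bash
python3 -c "
from rig import ctrl
print(ctrl.close_job())"
```

```text
the job is handed in; nothing more can be done
None
```

I handed the job in with the wheel one notch back (about 0.50 rad by camera), the pawl fully down in the new notch as far as the pictures show, and the arm clear; no verdict came back.

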